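# Set the charging timer and start it

## Task

Set the phone-charging timer: push the steel finger peg round with the fingertips, gently and without pinching it, until the dial's white index line is lined up with the one long line of the scale. Then press the start button fully down and let it come back up. Leave the phones, chargers and other things where they lie.

Things in the scene. Friction and masses are not known exactly. Their poses are not given: they have to be found in the camera images.
- unit: charging timer, fixed to the table: flat housing 220 mm (its x) by 320 mm (its y), top face 55 mm above the table. Origin at the centre of its underside. On its top are the dial in its round scale plate, towards +y, the start button at x = -45 mm, y = -100 mm, a phone and a charger
- dial: round black dial, 100 mm across, lying level; top face 67 mm above the table. It turns about its upright axis, freely either way without stops (over a full turn), with a light friction (under 0.1 N m) that holds it where it is left. On its top face are a white radial index line and, on the opposite side, an upright steel finger peg. Origin on its axis, 55 mm above the table; its +x axis points along the index line, away from the peg
- dial_centre (a point): point on the dial's axis at the height of its top face (67 mm above the table)
- peg_top (a point): centre of the top of the dial's finger peg: a round upright steel post 16 mm thick, 27 mm high above the dial's face (top 94 mm above the table), 34 mm from the dial's axis
- index_mark (a point): outer end of the dial's white index line, at the dial's rim, 50 mm from its axis; turns with the dial
- scale_line (a point): inner end of the one long line of the scale (31 mm long, 5 mm wide; the other 23 lines are 7 mm short and thin), 50 mm from the dial's axis, given at the height of the dial's face; the fixed scale plate around the dial is 170 mm across. Index mark and this point coincide when the dial is set
- start_top (a point): centre of the top of the start button: grey, round, 32 mm across, in a black housing on the timer's top; pressed straight down
- start (a joint): travel of the start button in m: 0 released, 0.006 fully down (takes 5 N); it springs back
- phone_deck: keypad phone, 112 x 48 x 14 mm, lying flat on the timer's housing; leave alone. Origin at the centre of its underside
- adapter_deck: plug-in phone charger, block 34 x 42 x 26 mm with two pins 18 mm long along its +x, lying on the timer's housing; leave alone. Origin at the centre of its underside
- phone_left: keypad phone, 112 x 48 x 14 mm, lying flat on the table; leave alone. Origin at the centre of its underside
- phone_right: keypad phone, 112 x 48 x 14 mm, lying flat on the table; leave alone. Origin at the centre of its underside
- adapter_right: plug-in phone charger, block 34 x 42 x 26 mm with two pins 18 mm long along its +x, on the table; leave alone. Origin at the centre of its underside
- padlock: padlock standing on the table, 42 mm wide, 22 mm thick, 64 mm high; leave alone. Origin at the centre of its underside
- powerbank: power bank, 100 x 60 x 22 mm, lying flat on the table; leave alone. Origin at the centre of its underside

How it is judged (in metres and radians):
On the way, in this order (a step that is already met when the one before it is completed fails the run):
1. the index line stands at the long scale line, the dial at rest (horizontal distance between index_mark and scale_line below 0.004 m and angular speed of dial below 0.1 rad/s), for 0.3 s.
2. the start button is pressed fully down with the dial set (horizontal distance between index_mark and scale_line below 0.004 m and value of joint start above 0.0045 m), for 0.05 s.
At the end, for the whole second after the job is handed in: index mark within 4 mm of the inner end of the long scale line (about 4.5 degrees), dial at rest, start button pressed (more than 4.5 of its 6 mm) after the dial was set, and up again (less than 1.5 mm) (horizontal distance between index_mark and scale_line below 0.004 m and value of joint start below 0.0015 m and angular speed of dial below 0.05 rad/s); the robot touches nothing.
It fails at once if the dial or its peg is pinched or forced (over 25 N from the fingers) (contact force between the fingers and dial above 25 N).
It fails at once if a bystander is lifted or moved by more than 15 mm (distance of any of phone_deck, adapter_deck, phone_left, phone_right, adapter_right, padlock, powerbank from where it was at the start of the episode above 0.015 m).
It also fails if it takes over 54 s, if anything falls off the work surface, if the arm or the gripper's body presses on something with over 40 N, if the wrist force passes 120 N, or if a joint passes its speed limit or range.

## Robot

A 6-joint arm with a two-finger parallel gripper is mounted at the origin on the work surface. World frame = base frame: x ahead of the robot, y to its left, z up, the work surface at z = 0. Lengths are in mm, angles in rad, forces in N, time in s.
With the tool pointing down it reaches from about 350 to 975 mm from the base axis. Payload 7.1 kg.
Tool frame: the origin (TCP) lies between the finger pads; the fingertips stand 17 mm ahead of it and the grasp point (between the pads) lies 2 mm behind it (tip_reach is the y of the fingertips in the tool frame, in mm); y points along the fingers, x is the direction in which the jaws open and shut, and the axes are right-handed (so a half turn about y gives the same grasp; the last joint's range is limited). The gripper opens to 88 mm and grips with 3 to 60 N. Pads are 20 mm wide; open, the fingers measure 115 mm over their backs; the gripper's body (75 mm by 178 mm) begins 61 mm behind the grasp point.
Start: joints at [-1.256, 0.423, 1.63, -0, 1.089, -0.019], TCP at [204.789, -590.479, 213.975] pointing down, gripper open.
Joint ranges: [-3, 3], [-0.9, 2.11], [0.09, 2.58], [-1.31, 4.45], [0.11, 2.69], [-2.54, 2.54]. Speed limits (rad/s): [2.39, 2.39, 3.01, 3.14, 3.14, 3.14].

## Interface

Orientations are given as a rotation vector (axis times angle).
In Python, from workcell import get_obs, get_image, camera_model, close_job, silhouettes, tip_of, tip_reach gives the robot as it stands. The module is installed in compiled form; this text tells all that it offers.
- The arm moves only by the tool arm_command, never from a script. Its argument "targets" is a list of rows, each a list of 4 numbers: the shift along the tool's x, y, z in mm, then the turn about the tool's y in rad. A call has 1 to 20 rows; each row shifts and turns the commanded pose from where the row before left it, along the tool's axes as they then stand; what a row does not reach is not made up. A row lasts 1/12 s, in which the tool goes at most 41.7 mm and 7.16 degrees, less where a joint would pass 70% of its speed; a pose out of reach is approached as far as the arm can. A call is refused whole if a number of a shift passes 41.7 or a number of a turn 0.125, either way. A call with a gripper value outside its range is refused whole. "gripper" is the opening in per cent of the stroke, from 0 (shut) to 100 (fully open), set as the call begins (left out, the last holds). The fingers move at their own pace and stop on an object; the grip force is fixed at half the most. Time passes only in rows, so rows that do not move let the fingers close. It gives the time, the measured TCP pose, the force and the opening at its end, in the units of the state.
- get_obs(): the state, without advancing time (a new reading comes with each control period).
- get_image(name): name is "scene" or "top"; returns the picture (420x560x3 uint8, blue, green, red); there is no depth.
- camera_model(name): a dict with "mtx" (3x3 intrinsics, pixels), "position" and "orientation" of the camera in the world. Camera axes: x right, y up, looking along -z (the intrinsics and any distortion apply to the point x, -y, -z); pixel columns grow to the right and rows downward; lengths in mm; the calibration is good to about 2 mm. A picture is of the moment at which its call begins. camera_model takes no time and is no camera call.
- close_job(): hands the job in, once; it reports no verdict.
Trained networks look in the newest picture that a camera, given by its name, has taken for a name from the list of things; names that differ only in an ending like _2 or _b are one class to them, and where a whole thing is asked for, a point or a joint stands for the part that bears it (a point fixed in the world has none). Each returns a list of dicts, best first, with "conf" (0 to 1); they miss things now and then, are a little off and sometimes report something else, mostly with a low value. They report only what shows in the picture. A call takes as long as a camera call.
- silhouettes(camera, thing): "pixels" (420x560 bool, what is visible of it) and "at" ([column, row] in pixels, amid what is visible of it).
- tip_of(camera, thing): "at" ([column, row] in pixels: a listed point, or the origin of a listed thing).
The state is a dict: "t": time; "qpos": joint angles; "qvel": joint speeds; "joint_torque": joint torques, N m; "ee_pos": TCP position; "orientation": TCP orientation; "ft_force": force on the tool from outside, world axes, zero at the start; "moment": the same for the moment, N m; "width": finger opening in mm.
Only numpy, scipy, OpenCV 4.12 (cv2) and the standard library are available. Lean on these libraries where they do the work, as an engineer would, in place of code of your own. Each camera call takes 0.05 s, during which the arm holds its last target. There are 200 camera calls.

## Working session

There is one attempt and no reset: what is moved stays moved. The work goes in short steps, Python scripts to look and compute and a tool call to move; the robot and the scene stay as the last step left them, time stands still between calls to the robot, and variables do not carry over. Pictures are saved under pics/ and viewed, about 8 in all and at most 12, crops included, and the job is handed in when it is done.

Besides the shell and the picture viewer there is one more tool, called after "Call:" as name(argument=value, ...) on one line, values as JSON. arm_command: Moves the arm, as the interface text tells. Its arguments: {"type":"object","properties":{"targets":{"type":"array","items":{"type":"array","items":{"type":"number"}}},"gripper":{"type":"number"}},"required":["targets"]}

```bash
mkdir -p pics; cat > h.py <<'E'
import numpy as np, cv2
from scipy.spatial.transform import Rotation as R
from workcell import *
def rot(o):
    o=np.array(o,float)
    if o.shape==(3,3): return o
    return R.from_rotvec(o).as_matrix() if o.size==3 else R.from_quat(o).as_matrix()
def back(cam,px,z):
    m=camera_model(cam); K=np.array(m["mtx"]); 
    d=m.get("distortion"); 
    p=cv2.undistortPoints(np.array([[px]],float),K,None if d is None else np.array(d,float)).ravel()
    r=rot(m["orientation"])@np.array([p[0],-p[1],-1]); c=np.array(m["position"],float)
    return c+r*(z-c[2])/r[2]
E
python3 - <<'E'
from h import *
for c in("top","scene"):
    print(c,camera_model(c)); cv2.imwrite(f"pics/{c}0.png",get_image(c))
    for n,z in(("dial_centre",67),("peg_top",94),("index_mark",67),("scale_line",67),("start_top",None),("unit",0),("padlock",0),("adapter_deck",55),("phone_deck",55)):
        for d in tip_of(c,n)[:2]: print(n,np.round(d["at"],1),round(d["conf"],2),np.round(back(c,d["at"],z if z is not None else 67),1))
o=get_obs();print(o["t"],o["ee_pos"],rot(o["orientation"]),o["width"],tip_reach)
E
```

```text
top {'mtx': array([[387.21195821,   0.        , 279.82923403],
       [  0.        , 387.21195821, 210.02600705],
       [  0.        ,   0.        ,   1.        ]]), 'position': array([ 3.79570894e+02, -2.01681992e-01,  1.02866204e+03]), 'orientation': array([ 0.08462254, -0.09666832, -1.54575627])}
dial_centre [262.7 178.3] 0.66 [571.1  38.7  67. ]
peg_top [261.9 189.4] 0.71 [538.1  38.8  94. ]
peg_top [285.3 189. ] 0.29 [540.4 -18.4  94. ]
index_mark [265.  161.7] 0.81 [614.   34.1  67. ]
index_mark [323.4 206.5] 0.36 [ 503.  -115.3   67. ]
scale_line [270.3 197.1] 0.87 [523.6  18.3  67. ]
scale_line [326.6 166.1] 0.51 [ 606.5 -122.4   67. ]
start_top [321.1 208. ] 0.45 [ 499.1 -109.6   67. ]
unit [293.1 217.7] 0.6 [479.5 -42.6   0. ]
unit [289.1 188.4] 0.57 [558.5 -30.4   0. ]
adapter_deck [295.7 219.6] 0.83 [469.5 -47.   55. ]
phone_deck [327.3 165.6] 0.76 [ 610.6 -125.7   55. ]
scene {'mtx': array([[404.40450657,   0.        , 284.65191048],
       [  0.        , 404.40450657, 210.00762955],
       [  0.        ,   0.        ,   1.        ]]), 'position': array([1110.59500356,  613.76862053,  813.26070148]), 'orientation': array([0.42778877, 1.00985847, 2.13723829])}
dial_centre [263.9 236.1] 0.58 [574.5  27.1  67. ]
peg_top [276.4 225.9] 0.68 [543.5  44.6  94. ]
index_mark [253.7 245.5] 0.81 [617.8  33.   67. ]
scale_line [277.1 226.9] 0.68 [523.9  27.6  67. ]
scale_line [266.9 235.5] 0.63 [567.4  31.4  67. ]
start_top [414.3 311.3] 0.36 [518.9 445.   67. ]
padlock [361.9 371.8] 0.7 [679.9 426.3   0. ]
adapter_deck [273.  209.7] 0.63 [468.2 -43.3  55. ]
phone_deck [220.  219.8] 0.94 [ 603.4 -123.2   55. ]
1.0 [ 204.78366333 -590.47123628  213.97514281] [[ 3.27634034e-01 -1.78306457e-05  9.44804710e-01]
 [-9.44804709e-01  2.03021144e-05  3.27634034e-01]
 [-2.50234597e-05 -1.00000000e+00 -1.01948144e-05]] 87.95806675543048 17.0
```

```bash
python3 - <<'E'
from h import *
a=cv2.imread("pics/top0.png");b=cv2.imread("pics/scene0.png")
x=cv2.resize(a[110:270,190:390],(800,640))[:600]
cv2.imwrite("pics/topc.png",cv2.resize(a[125:275,200:400],(800,600),interpolation=cv2.INTER_CUBIC))
E
```

```text
(no output)
```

View pics/topc.png

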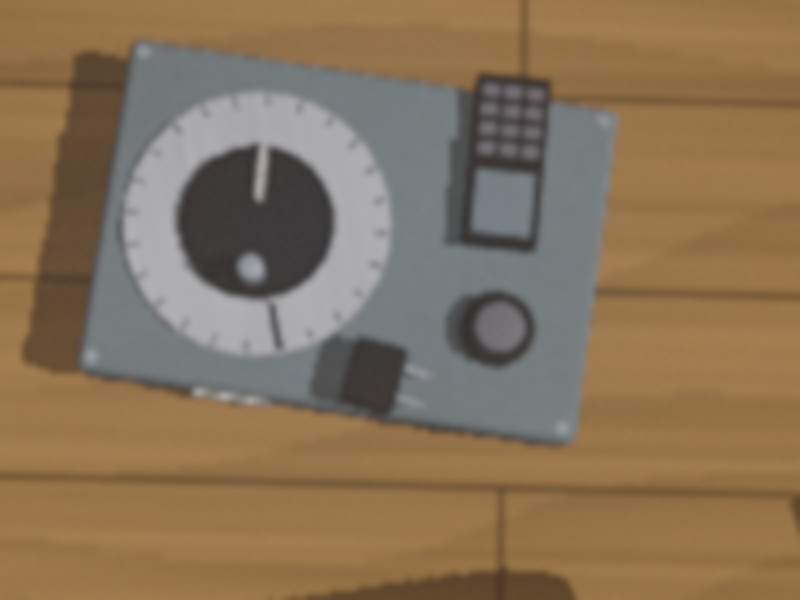

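View pics/scene0.png

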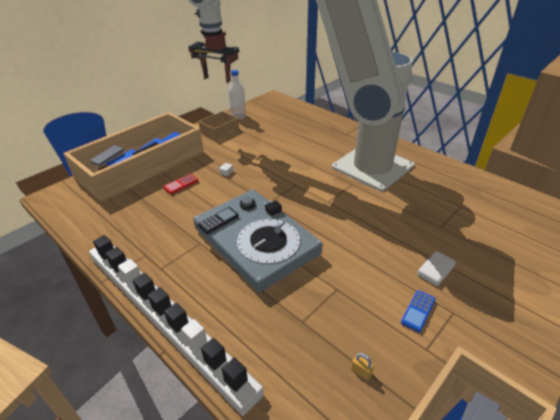

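The crop shows the dial centred near crop (256,221), with the index line pointing up to (264,145). The peg is at (251,268) and the long line runs from (271,303) to (279,348). The button is at (497,328) and the adapter at (375,375). The dial needs about 165° clockwise as seen from above, which takes the peg round the left side, away from the adapter. Next I'll measure this properly.

```bash
cat >> h.py <<'E'
def measure(im,cam="top",c=None,zp=57):
    """dial centre from white ring (holes filled); index and long-line angles from pixels unwrapped in the world plane"""
    m=camera_model(cam);K=np.array(m["mtx"]);Rt=rot(m["orientation"]);P=np.array(m["position"],float)
    def proj(W):
        q=(np.asarray(W,float)-P)@Rt; return np.stack([K[0,2]+K[0,0]*q[...,0]/-q[...,2],K[1,2]+K[1,1]*(-q[...,1])/-q[...,2]],-1)
    g=cv2.cvtColor(im,cv2.COLOR_BGR2GRAY)
    def samp(c,r,th,z):
        W=np.stack([c[0]+r*np.cos(th),c[1]+r*np.sin(th),np.full(np.broadcast(r,th).shape,z)],-1)
        p=proj(W).astype(np.float32); return cv2.remap(g,p[...,0],p[...,1],cv2.INTER_CUBIC).astype(float)
    th=np.radians(np.arange(0,360,.5))
    if c is None:
        c=np.array([570.,37.])
        from scipy.optimize import minimize
        # black dial inside r<48 at z 67, bright ring outside edge 85 at zp
        f=lambda c:-(samp(c,np.array([[80.],[82.]]),th[None],zp).mean()-samp(c,np.array([[88.],[90.]]),th[None],zp).mean()-samp(c,np.array([[44.],[47.]]),th[None],67).mean()*.5)
        c=minimize(f,c,method="Nelder-Mead",options=dict(initial_simplex=[c,c+[6,0],c+[0,6]])).x
    def peak(prof):
        k=np.argmax(prof); i=(np.arange(k-20,k+21))%len(prof); w=np.clip(prof[i]-np.median(prof)-.4*(prof[k]-np.median(prof)),0,None)
        return np.degrees(th[k])+ (w*np.arange(-20,21)).sum()/w.sum()*.5
    a=peak(samp(c,np.linspace(28,46,10)[:,None],th[None],67).mean(0))
    b=peak(-samp(c,np.linspace(60,72,10)[:,None],th[None],zp).mean(0))
    return c,a,b
E
python3 - <<'E'
from h import *
for cam in("top","scene"):
    im=cv2.imread(f"pics/{cam}0.png")
    for zp in(55,57,60):
        c,a,b=measure(im,cam,zp=zp); print(cam,zp,c.round(1),round(a,1),round(b,1))
# button, peg
print(back("top",[200+497/4,125+328/4],75),back("top",[200+251/4,125+268/4],94))
s=silhouettes("scene","start_top");print([(x["at"],x["conf"],back("scene",x["at"],75)) for x in s][:2])
E
```

```text
top 55 [567.9  35.9] 356.4 191.1
top 57 [567.6  35.7] 356.6 191.0
top 60 [567.3  35.7] 356.8 191.0
scene 55 [567.6  35.3] 359.3 193.9
scene 57 [569.   36.8] 356.8 193.8
scene 60 [570.9  38.7] 353.8 193.4
[ 500.74848031 -116.44913985   75.        ] [531.68183775  36.54133574  94.        ]
[([242.0, 200.2], 0.41, array([ 515.67573553, -124.19832375,   75.        ]))]
```

Call:
arm_command(targets=[[-24.3,0,25.8,0],[-24.3,0,25.8,0],[-24.3,0,25.8,0],[-24.3,0,25.8,0],[-24.3,0,25.8,0],[-24.3,0,25.8,0],[-24.3,0,25.8,0],[-24.3,0,25.8,0],[-24.3,0,25.8,0],[-24.3,0,25.8,0],[-24.3,0,25.8,0],[-24.3,0,25.8,0],[-24.3,0,25.8,0],[-24.3,0,25.8,0],[-24.3,0,25.8,0],[-24.3,0,25.8,0],[-24.3,0,25.8,0],[-24.3,0,25.8,0],[-24.3,0,25.8,0],[-24.3,0,25.8,0]], gripper=40)

```text
t: 2.72
ee_pos: [533.7, 39.6, 214.2]
orientation: [-1.349, 0.959, -0.96]
ft_force: [1.0, -0.9, -0.4]
width: 35.2
```

Call:
arm_command(targets=[[0,0,0,-0.12],[0,0,0,-0.12],[0,0,0,-0.12],[0,0,0,-0.12],[0,0,0,-0.12],[0,0,0,-0.12],[0,0,0,-0.12],[0,0,0,-0.12],[0,0,0,-0.12],[0,0,0,-0.12],[0,0,0,-0.12],[0,0,0,-0.12],[0,0,0,-0.12],[0,0,0,-0.12],[0,0,0,-0.12],[0,0,0,-0.12],[0,0,0,-0.12],[0,0,0,-0.12],[0,0,0,-0.12],[0,0,0,-0.12]])

```text
t: 4.38
ee_pos: [533.1, 37.8, 214.0]
orientation: [-1.373, -0.908, 0.908]
ft_force: [-0.2, 0.2, -0.5]
width: 35.2
```

Call:
arm_command(targets=[[0,0,0,-0.12],[0,0,0,-0.12],[0,0,0,-0.11],[0,0,0,0],[0,0,0,0],[0,0,0,0]])

```text
t: 4.88
ee_pos: [533.1, 37.8, 214.0]
orientation: [-1.237, -1.164, 1.164]
ft_force: [0.2, -0.4, 0.0]
width: 34.9
```

```bash
cat >> h.py <<'E'
def st():
    o=get_obs();M=rot(o["orientation"]);print("t",o["t"],"p",np.round(o["ee_pos"],1),"yaw",round(np.degrees(np.arctan2(M[1,0],M[0,0])),1),"z-axis",M[:,2].round(3),"w",round(o["width"],1),"q",np.round(o["qpos"],2),"f",np.round(o["ft_force"],1)); return o,M
E
python3 -c "
from h import *
o,M=st(); print(M.T@(np.array([534,38.,91])-o['ee_pos']))
im=get_image('scene');cv2.imwrite('pics/s1.png',cv2.resize(im[130:310,150:390],(800,600)))"
```

```text
t 4.8833 p [533.1  37.8 214. ] yaw 86.5 z-axis [-0.998  0.061 -0.   ] w 34.9 q [ 0.05  0.29  1.83  0.    1.02 -1.46] f [ 0.2 -0.4  0. ]
[  0.28394444 123.02475797  -0.8903701 ]
```

View pics/s1.png

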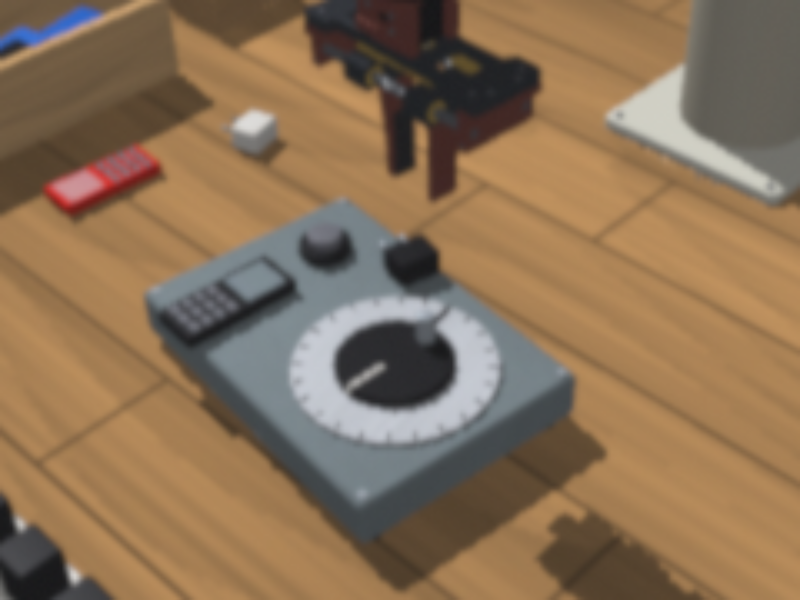

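The gripper hangs above with its jaw axis tangential to the dial. The peg stands near crop (425,330) and the gap leaves ±9 mm of clearance, so I'll go down.

Call:
arm_command(targets=[[0,20,0,0],[0,20,0,0],[0,20,0,0],[0,20,0,0],[0,14,0,0],[0,10,0,0],[0,8,0,0],[0,6,0,0],[0,5,0,0],[0,4,0,0],[0,4,0,0],[0,4,0,0],[0,4,0,0],[0,3,0,0],[0,0,0,0],[0,0,0,0]])

```text
t: 6.27
ee_pos: [533.0, 37.7, 71.9]
orientation: [-1.236, -1.166, 1.167]
ft_force: [0.9, -0.3, -0.1]
width: 35.0
```

```bash
python3 -c "
from h import *
o,M=st()
im=get_image('scene');cv2.imwrite('pics/s2.png',cv2.resize(im[180:300,210:350],(700,600)))"
```

```text
t 6.2667 p [533.   37.7  71.9] yaw 86.7 z-axis [-0.998  0.058  0.   ] w 35.0 q [ 0.05  0.5   1.92 -0.    0.72 -1.46] f [ 0.9 -0.3 -0.1]
```

View pics/s2.png

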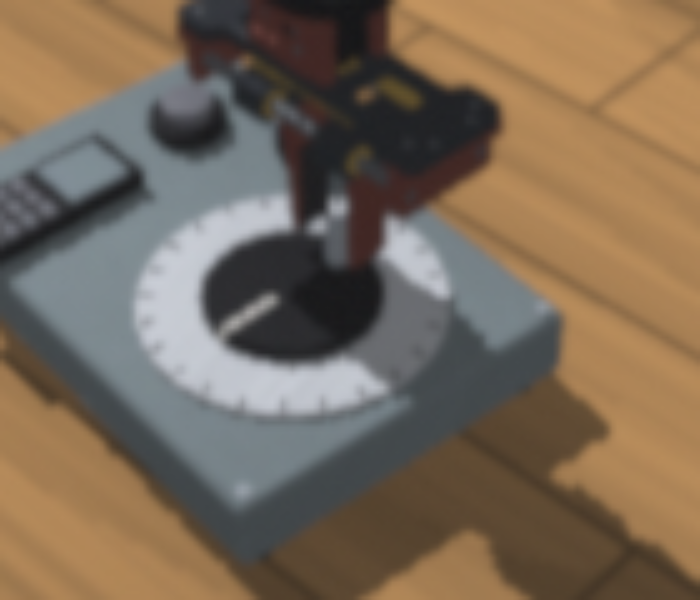

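I added up the rows wrong and went 20 mm too deep. There's no force, but I'll raise straight away.

Call:
arm_command(targets=[[0,-10,0,0],[0,-10,0,0],[0,0,0,0],[0,0,0,0]])

```text
t: 6.65
ee_pos: [534.0, 37.8, 93.3]
orientation: [-1.238, -1.169, 1.165]
ft_force: [-0.2, -0.4, 0.5]
width: 35.0
```

```bash
python3 -c "
from h import *
o,M=st()
for c in ('scene','top'):
  im=get_image(c);cv2.imwrite(f'pics/{c}3.png',im)
a=cv2.imread('pics/scene3.png')[180:300,210:350];b=cv2.imread('pics/top3.png')[130:250,210:350]
cv2.imwrite('pics/c3.png',cv2.resize(np.hstack([a,b]),(800,343),interpolation=cv2.INTER_CUBIC))
m=camera_model('scene');K=np.array(m['mtx']);Rt=rot(m['orientation']);P=np.array(m['position'])
for z in(55,67,76):
  q=(np.array([533,37.7+24,z])-P)@Rt;u=[K[0,2]-K[0,0]*q[0]/q[2],K[1,2]+K[1,1]*q[1]/q[2]];print(z,u,(u[0]-210)*5,(u[1]-180)*5)
"
```

```text
t 6.65 p [534.   37.8  93.3] yaw 86.7 z-axis [-0.998  0.058 -0.003] w 35.0 q [ 0.05  0.47  1.91  0.    0.76 -1.46] f [-0.2 -0.4  0.5]
55 [np.float64(283.9066939127801), np.float64(237.53218333863046)] 369.5334695639005 287.66091669315233
67 [np.float64(283.8669417520416), np.float64(234.2995047502017)] 369.33470876020806 271.49752375100843
76 [np.float64(283.8367599355124), np.float64(231.84509446806587)] 369.1837996775621 259.22547234032936
```

View pics/c3.png

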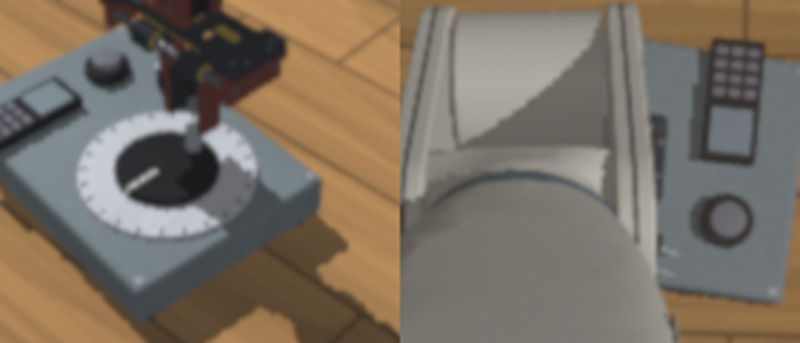

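The picture puts the tips near the height of the peg top at TCP z=93, and z=72 gave no force. So the tips really stand only a little ahead of the TCP. I'll go back down to z≈76, which is known to be clear, and start turning gently.

```bash
python3 -c "
from h import *
# tool-frame step for circular motion radius 34 with turn d: tool z axis points outward(radial) at start
d=0.08
# yaw tangential t=(−sin? ) compute numerically
import math
yaw=math.radians(86.7);c=np.array([568,36.]);r=34
def rows(d,n,yaw):
  phi=yaw+math.pi/2
  x=np.array([math.cos(yaw),math.sin(yaw)]);z=np.array([math.cos(phi),math.sin(phi)])
  dv=r*(np.array([math.cos(phi-d),math.sin(phi-d)])-np.array([math.cos(phi),math.sin(phi)]))
  return dv@x,dv@z
print(rows(d,1,yaw))
o,M=st();phi=yaw+math.pi/2;t=[*(c+r*np.array([math.cos(phi),math.sin(phi)])),76];print(t,M.T@(np.array(t)-o['ee_pos']))"
```

```text
(np.float64(2.717099594951874), np.float64(-0.10874198571093886))
t 6.75 p [533.2  37.8  92.4] yaw 86.7 z-axis [-0.998  0.058 -0.001] w 35.2 q [ 0.05  0.47  1.91 -0.    0.76 -1.46] f [ 0.4 -0.6  0.8]
[np.float64(534.056378235123), np.float64(37.95717691662529), 76] [ 0.23832216 16.37616048 -0.79778074]
```

Call:
arm_command(targets=[[0,5,0,0],[0,5,-1,0],[0,5,0,0],[0,1,0,0],[0,0,0,0],[2.72,0,-0.11,0.08],[2.72,0,-0.11,0.08],[2.72,0,-0.11,0.08],[2.72,0,-0.11,0.08],[2.72,0,-0.11,0.08],[2.72,0,-0.11,0.08],[2.72,0,-0.11,0.08],[2.72,0,-0.11,0.08],[0,0,0,0],[0,0,0,0]])

```text
t: 8.0
ee_pos: [541.8, 57.6, 75.8]
orientation: [-1.46, -0.683, 0.684]
ft_force: [-0.7, -0.1, 0.2]
width: 34.9
```

```bash
python3 -c "
from h import *
o,M=st()
im=get_image('scene');cv2.imwrite('pics/s4.png',im)
print(measure(im,'scene',c=np.array([568.5,36.3])))
cv2.imwrite('pics/c4.png',cv2.resize(im[180:300,210:350],(700,600),interpolation=cv2.INTER_CUBIC))"
```

```text
t 8.0 p [541.8  57.6  75.8] yaw 50.2 z-axis [-0.768  0.641  0.   ] w 34.9 q [ 0.08  0.51  1.89  0.    0.74 -0.79] f [-0.7 -0.1  0.2]
(array([568.5,  36.3]), np.float64(340.4561179395111), np.float64(195.49975249022336))
```

View pics/c4.png

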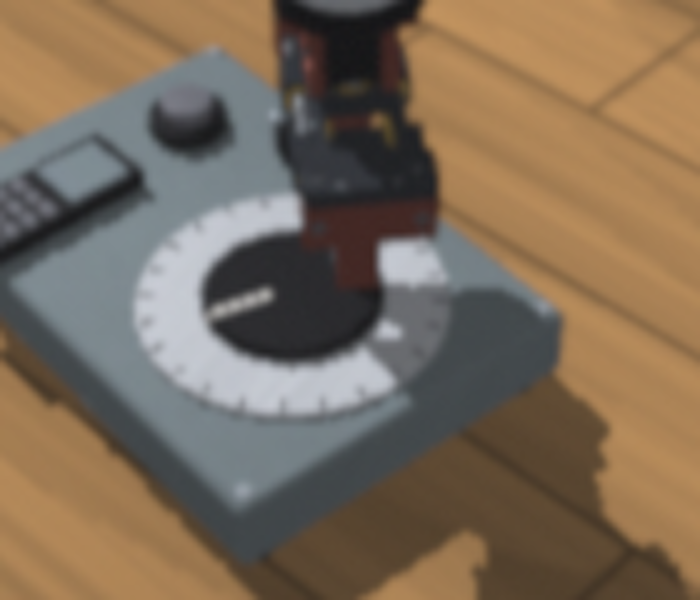

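The peg is being pushed: the index line has turned to about -20°, its outer end near crop (215,315). I'll carry on round.

Call:
arm_command(targets=[[3.39,0,-0.17,0.1],[3.39,0,-0.17,0.1],[3.39,0,-0.17,0.1],[3.39,0,-0.17,0.1],[3.39,0,-0.17,0.1],[3.39,0,-0.17,0.1],[3.39,0,-0.17,0.1],[3.39,0,-0.17,0.1],[3.39,0,-0.17,0.1],[3.39,0,-0.17,0.1],[3.39,0,-0.17,0.1],[3.39,0,-0.17,0.1],[3.39,0,-0.17,0.1],[3.39,0,-0.17,0.1],[3.39,0,-0.17,0.1],[3.39,0,-0.17,0.1],[3.39,0,-0.17,0.1],[3.39,0,-0.17,0.1],[0,0,0,0],[0,0,0,0]])

```text
t: 9.72
ee_pos: [595.3, 56.4, 75.9]
orientation: [-1.448, 0.72, -0.72]
ft_force: [-0.0, 2.2, -0.3]
width: 34.9
```

```bash
python3 -c "
from h import *
import math
o,M=st();y=math.atan2(M[1,0],M[0,0])+math.pi/2
t=np.array([568.3+34*math.cos(y),36+34*math.sin(y),76]);print('err tool',M.T@(t-o['ee_pos']))
im=get_image('scene');im2=get_image('top');cv2.imwrite('pics/s5.png',im);cv2.imwrite('pics/t5.png',im2)
print(measure(im,'scene',c=np.array([568.5,36.3])))
print(measure(im2,'top',c=np.array([567.7,35.8])))
cv2.imwrite('pics/c5.png',cv2.resize(np.hstack([im[180:300,210:350],im2[130:250,210:350]]),(800,343),interpolation=cv2.INTER_CUBIC))"
```

```text
t 9.7167 p [595.3  56.4  75.9] yaw -52.9 z-axis [0.798 0.603 0.   ] w 34.9 q [0.07 0.57 1.77 0.   0.8  1.  ] f [-0.   2.2 -0.3]
err tool [-0.00040531 -0.05018754  0.16978106]
(array([568.5,  36.3]), np.float64(232.50857555827577), np.float64(209.33069997932577))
(array([567.7,  35.8]), np.float64(286.15175758071774), np.float64(344.62297473700374))
```

View pics/c5.png

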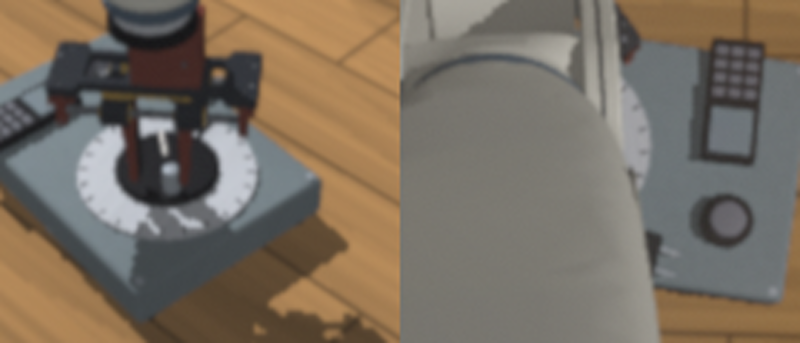

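Call:
arm_command(targets=[[2.07,0,-0.06,0.061],[2.07,0,-0.06,0.061],[2.07,0,-0.06,0.061],[2.07,0,-0.06,0.061],[2.07,0,-0.06,0.061],[2.07,0,-0.06,0.061],[2.07,0,-0.06,0.061],[2.07,0,-0.06,0.061],[2.07,0,-0.06,0.061],[2.07,0,-0.06,0.061],[0,0,0,0],[-3,0,0,0],[-3,0,0,0],[0,-15,0,0],[0,-20,0,0],[0,-30,0,0],[0,-30,0,0],[0,-30,0,0],[0,0,0,0]])

```text
t: 11.4
ee_pos: [605.3, 43.4, 207.3]
orientation: [-1.219, 1.175, -1.187]
ft_force: [1.2, -0.3, 1.3]
width: 34.7
```

```bash
python3 -c "
from h import *
o,M=st()
print('to button',M.T@(np.array([480,-150,200])-o['ee_pos']))
im=get_image('scene');print(measure(im,'scene',c=np.array([568.5,36.3])))"
```

```text
t 11.4 p [605.3  43.4 207.3] yaw -87.9 z-axis [0.999 0.036 0.01 ] w 34.7 q [ 0.05  0.4   1.68 -0.    1.05  1.59] f [ 1.2 -0.3  1.3]
to button [ 188.70261942    5.96252816 -132.26916509]
(array([568.5,  36.3]), np.float64(195.17306967575482), np.float64(191.7004674056916))
```

Call:
arm_command(targets=[[24,0,-13,0],[24,0,-13,0],[24,0,-13,0],[24,0,-13,0],[24,0,-13,0],[24,0,-13,0],[24,0,-13,0],[24,0,-13,0],[24,0,0,0],[24,0,0,0],[0,0,0,0],[0,0,0,0]], gripper=0)

```text
t: 12.45
ee_pos: [505.1, -200.9, 199.8]
orientation: [-1.225, 1.187, -1.184]
ft_force: [-0.1, 0.1, -1.1]
width: 0.6
```

```bash
python3 -c "
from h import *
o,M=st()
im=get_image('scene');im2=get_image('top');cv2.imwrite('pics/s6.png',im);cv2.imwrite('pics/t6.png',im2)
for zp in (55,57):print(zp,measure(im,'scene',zp=zp), measure(im2,'top',zp=zp))
print(measure(im2,'top',c=np.array([567.7,35.8])),measure(im2,'top',c=np.array([570,38])))
for c in('top','scene'):
  for n in('index_mark','scale_line','start_top'):
    print(c,n,[(d['at'],round(d['conf'],2),back(c,d['at'],67 if n!='start_top' else 75).round(1)) for d in tip_of(c,n)[:2]])
cv2.imwrite('pics/c6.png',cv2.resize(np.hstack([im[180:300,210:350],im2[130:250,210:350]]),(800,343),interpolation=cv2.INTER_CUBIC))"
```

```text
t 12.45 p [ 505.1 -200.9  199.8] yaw -88.1 z-axis [ 0.999  0.033 -0.002] w 0.6 q [-0.4   0.32  1.82  0.    1.    1.14] f [-0.1  0.1 -1.1]
55 (array([566.99960016,  35.9342992 ]), np.float64(195.15416742327946), np.float64(192.793482339697)) (array([567.74519903,  36.0447017 ]), np.float64(12.200225639420381), np.float64(191.42427807486632))
57 (array([568.35627435,  37.35701969]), np.float64(196.61239860950175), np.float64(192.69883482839313)) (array([567.42337651,  35.91207573]), np.float64(12.443776409828368), np.float64(191.36002070571996))
(array([567.7,  35.8]), np.float64(12.59910926210908), np.float64(191.22103760913365)) (array([570,  38]), np.float64(10.082399142331088), np.float64(192.7348125648244))
top index_mark [([268.7, 198.1], 0.64, array([521. ,  22.3,  67. ]))]
top scale_line []
top start_top [([322.8, 206.6], 0.56, array([ 501.7, -112.8,   75. ]))]
scene index_mark [([273.7, 222.3], 0.75, array([516.5,   7.3,  67. ])), ([274.6, 211.8], 0.62, array([482. , -22.8,  67. ]))]
scene scale_line [([275.8, 225.1], 0.58, array([521. ,  19.7,  67. ]))]
scene start_top [([245.0, 198.7], 0.5, array([ 504.8, -123. ,   75. ]))]
```

View pics/c6.png

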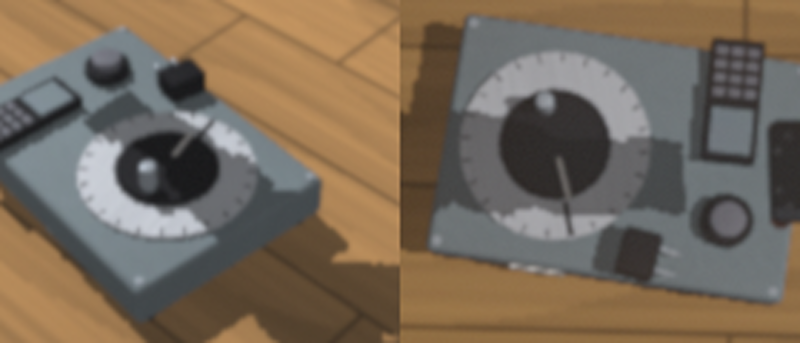

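The index line now runs nearly into the long line: in the right view they go from (558,158) through (567,200) to (570,235). Next I'll measure the remaining angle at 8x.

```bash
cat > m2.py <<'E'
from h import *
def ang(im,cam,c,zp=57):
    m=camera_model(cam);K=np.array(m["mtx"]);Rt=rot(m["orientation"]);P=np.array(m["position"],float)
    g=cv2.cvtColor(im,cv2.COLOR_BGR2GRAY); th=np.arange(172,212,.25);t=np.radians(th);out=[]
    for r0,r1,z,s in((22,32,67,1),(32,44,67,1),(56,66,zp,-1),(66,76,zp,-1)):
        r=np.linspace(r0,r1,12)[:,None]
        W=np.stack([c[0]+r*np.cos(t),c[1]+r*np.sin(t),np.full((12,len(t)),z)],-1);q=(W-P)@Rt
        p=np.stack([K[0,2]-K[0,0]*q[...,0]/q[...,2],K[1,2]+K[1,1]*q[...,1]/q[...,2]],-1).astype(np.float32)
        v=s*cv2.remap(g,p[...,0],p[...,1],cv2.INTER_CUBIC).astype(float).mean(0)
        k=v.argmax();w=np.clip(v-np.median(v)-.4*(v[k]-np.median(v)),0,None)*(abs(th-th[k])<9);out.append(round((w*th).sum()/w.sum(),1))
    return out
E
python3 - <<'E'
from m2 import *
s=cv2.imread('pics/s6.png');t=cv2.imread('pics/t6.png')
for c in((567.7,35.9),(569,37),(567,34.5)): print(c,'top',ang(t,'top',c),'scene',ang(s,'scene',c))
cv2.imwrite('pics/c7.png',cv2.resize(t[165:220,240:295],(600,600),interpolation=cv2.INTER_CUBIC))
E
```

```text
(567.7, 35.9) top [np.float64(195.3), np.float64(195.4), np.float64(191.4), np.float64(191.2)] scene [np.float64(193.9), np.float64(194.7), np.float64(191.4), np.float64(191.4)]
(569, 37) top [np.float64(196.8), np.float64(196.5), np.float64(192.1), np.float64(191.9)] scene [np.float64(195.4), np.float64(195.6), np.float64(192.1), np.float64(192.1)]
(567, 34.5) top [np.float64(192.9), np.float64(193.7), np.float64(190.2), np.float64(190.3)] scene [np.float64(191.5), np.float64(193.0), np.float64(190.3), np.float64(190.5)]
```

View pics/c7.png

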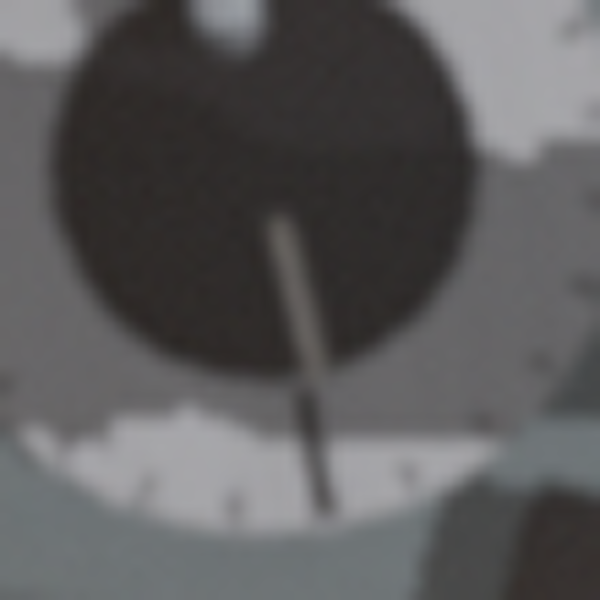

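The index is 3.5–4° short, about 3 mm, which is borderline. I'll re-engage in the same way and push on another 3.7°.

Call:
arm_command(targets=[[-24.1,0,10.5,0],[-24.1,0,10.5,0],[-24.1,0,10.5,0],[-24.1,0,10.5,0],[-24.1,0,10.5,0],[-24.1,0,10.5,0],[-24.1,0,10.5,0],[-24.1,0,10.5,0],[-24.1,0,10.5,0],[-24.1,0,10.5,0],[0,0,0,0],[0,0,0,0]], gripper=40)

```text
t: 13.85
ee_pos: [602.8, 45.3, 200.8]
orientation: [-1.226, 1.182, -1.182]
ft_force: [0.3, 0.3, -0.7]
width: 34.9
```

```bash
python3 -c "
from h import *
o,M=st();print(M.T@(np.array([602.3,43.3,76])-o['ee_pos']))"
```

```text
t 13.85 p [602.8  45.3 200.8] yaw -87.9 z-axis [ 0.999  0.037 -0.   ] w 34.9 q [ 0.06  0.41  1.69 -0.    1.05  1.59] f [ 0.3  0.3 -0.7]
[  1.99886594 124.8477058   -0.59985509]
```

Call:
arm_command(targets=[[0,25,0,0],[0,25,0,0],[0,25,0,0],[0,25,0,0],[0,12,0,0],[0,6,0,0],[0,4,0,0],[0,2,0,0],[0,0,0,0],[0,0,0,0]])

```text
t: 14.68
ee_pos: [603.5, 43.9, 78.1]
orientation: [-1.224, 1.183, -1.185]
ft_force: [0.4, 0.9, 0.8]
width: 34.9
```

```bash
python3 -c "
from h import *
o,M=st();print(M.T@(np.array([602.3,37.2,76])-o['ee_pos']))
im=get_image('scene');print(measure(im,'scene',c=np.array([568.,36.])))"
```

```text
t 14.6833 p [603.5  43.9  78.1] yaw -88.1 z-axis [0.999 0.034 0.002] w 34.9 q [0.05 0.57 1.76 0.   0.81 1.59] f [0.4 0.9 0.8]
[ 6.70394703  2.08620287 -1.45714023]
(array([568.,  36.]), np.float64(12.336627430604128), np.float64(261.0370002816259))
```

Call:
arm_command(targets=[[2,0,-1,0],[2,0,0,0],[2,0,0,0],[1,0,0,0],[0.5,0,0,0.015],[0.5,0,0,0.015],[0.5,0,0,0.015],[0.7,0,0,0.02],[0,0,0,0],[0,0,0,0],[-3,0,0,0],[-3,0,0,0],[0,-15,0,0],[0,-20,0,0],[0,-30,0,0],[0,-30,0,0],[0,-30,0,0],[0,0,0,0]])

```text
t: 16.23
ee_pos: [605.8, 41.1, 208.1]
orientation: [-1.187, 1.225, -1.236]
ft_force: [1.1, 0.2, 0.6]
width: 34.7
```

Call:
arm_command(targets=[[24,0,-13,0],[24,0,-13,0],[24,0,-13,0],[24,0,-13,0],[24,0,-13,0],[24,0,-13,0],[24,0,-13,0],[24,0,-13,0],[24,0,0,0],[24,0,0,0],[0,0,0,0],[0,0,0,0]], gripper=0)

```text
t: 17.23
ee_pos: [490.4, -196.5, 201.5]
orientation: [-1.193, 1.234, -1.233]
ft_force: [-1.0, 0.1, -0.6]
width: 0.1
```

```bash
python3 - <<'E'
from m2 import *
o,M=st()
s=get_image('scene');t=get_image('top')
for c in((567.7,35.9),(569,37),(567,34.5)): print(c,'top',ang(t,'top',c),'scene',ang(s,'scene',c))
cv2.imwrite('pics/c8.png',cv2.resize(t[165:220,240:295],(600,600),interpolation=cv2.INTER_CUBIC))
for z in (67,75): print([back('top',d['at'],z).round(1) for d in silhouettes('top','start_top')[:1]])
for n in ('start_top',):
  print([(d['at'],d['conf']) for d in silhouettes('top',n)],[(d['at'],d['conf']) for d in silhouettes('scene',n)])
E
```

```text
t 17.2333 p [ 490.4 -196.5  201.5] yaw -91.9 z-axis [ 0.999 -0.033 -0.001] w 0.1 q [-0.4   0.3   1.85  0.    0.99  1.2 ] f [-1.   0.1 -0.6]
(567.7, 35.9) top [np.float64(192.1), np.float64(192.3), np.float64(191.2), np.float64(191.4)] scene [np.float64(190.6), np.float64(191.6), np.float64(191.3), np.float64(191.5)]
(569, 37) top [np.float64(193.8), np.float64(193.5), np.float64(191.9), np.float64(191.9)] scene [np.float64(192.2), np.float64(192.6), np.float64(191.9), np.float64(192.2)]
(567, 34.5) top [np.float64(189.6), np.float64(190.5), np.float64(190.0), np.float64(190.5)] scene [np.float64(188.0), np.float64(189.9), np.float64(190.2), np.float64(190.5)]
[array([662.1, 399.5,  67. ])]
[array([659.7, 396.2,  75. ])]
[([121.9, 139.7], 0.27)] [([243.7, 197.2], 0.57)]
```

View pics/c8.png

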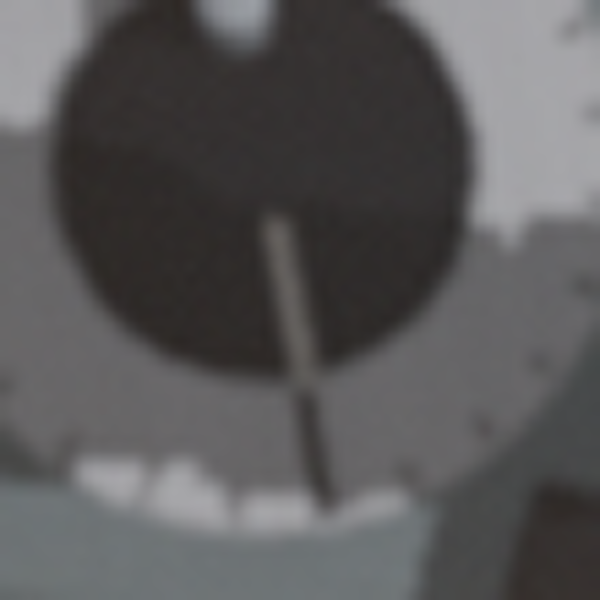

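The dial is now set: the index runs straight into the long line, with about 1° left in both views. Now the button.

Call:
arm_command(targets=[[-20,0,2,0],[-20,0,2,0],[-20,0,2,0],[-22,0,2,0],[0,20,0,0],[0,20,0,0],[0,20,0,0],[0,15,0,0],[0,0,0,0],[0,0,0,0]])

```text
t: 18.37
ee_pos: [500.9, -113.6, 126.6]
orientation: [-1.196, 1.233, -1.23]
ft_force: [0.3, 0.3, -0.4]
width: 0.6
```

```bash
python3 - <<'E'
from m2 import *
o,M=st()
s=get_image('scene');t=get_image('top')
cv2.imwrite('pics/c9.png',cv2.resize(np.hstack([s[150:270,200:320],t[150:270,250:370]]),(800,400),interpolation=cv2.INTER_CUBIC))
E
```

```text
t 18.3667 p [ 500.9 -113.6  126.6] yaw -91.7 z-axis [ 1.    -0.03  -0.002] w 0.6 q [-0.25  0.39  1.94  0.    0.82  1.36] f [ 0.3  0.3 -0.4]
```

View pics/c9.png

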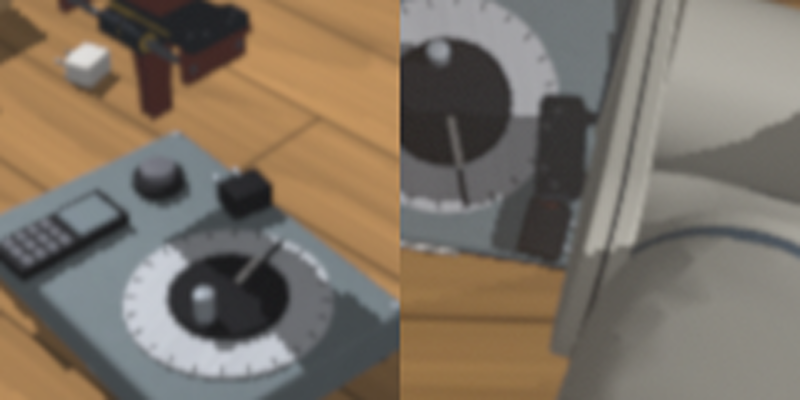

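The closed fingertip at crop (155,115) hangs above the button at (160,165), and again the tip shows at about TCP height. I'll lower in stages and watch the force.

Call:
arm_command(targets=[[0,10,0,0],[0,10,0,0],[0,5,0,0],[0,3,0,0],[0,2,0,0],[0,2,0,0],[0,0,0,0],[0,0,0,0]])

```text
t: 19.13
ee_pos: [501.3, -114.2, 95.0]
orientation: [-1.194, 1.232, -1.232]
ft_force: [-0.7, 0.0, 0.3]
width: 0.3
```

Call:
arm_command(targets=[[0,1.5,0,0],[0,1.5,0,0],[0,1,0,0],[0,0,0,0],[0,0,0,0]])

```text
t: 19.55
ee_pos: [501.3, -114.2, 90.9]
orientation: [-1.194, 1.232, -1.232]
ft_force: [0.0, 0.3, -0.1]
width: 0.7
```

Call:
arm_command(targets=[[0,1.5,0,0],[0,1.5,0,0],[0,1,0,0],[0,0,0,0],[0,0,0,0]])

```text
t: 19.97
ee_pos: [501.2, -114.2, 86.9]
orientation: [-1.194, 1.232, -1.232]
ft_force: [-0.2, -0.3, 0.6]
width: 0.6
```

Call:
arm_command(targets=[[0,1.5,0,0],[0,1.5,0,0],[0,1,0,0],[0,0,0,0],[0,0,0,0]])

```text
t: 20.38
ee_pos: [501.2, -114.2, 82.9]
orientation: [-1.194, 1.232, -1.232]
ft_force: [0.1, -0.1, -1.1]
width: 0.5
```

Call:
arm_command(targets=[[0,1,0,0],[0,1,0,0],[0,0,0,0],[0,0,0,0]])

```text
t: 20.72
ee_pos: [501.2, -114.2, 80.9]
orientation: [-1.194, 1.232, -1.232]
ft_force: [1.0, -0.2, 0.7]
width: 0.1
```

Call:
arm_command(targets=[[0,1.5,0,0],[0,1.5,0,0],[0,0,0,0],[0,0,0,0]])

```text
t: 21.05
ee_pos: [501.2, -114.2, 77.8]
orientation: [-1.194, 1.232, -1.232]
ft_force: [0.6, -0.4, -0.3]
width: 0.3
```

Call:
arm_command(targets=[[0,1.5,0,0],[0,1.5,0,0],[0,0,0,0],[0,0,0,0]])

```text
t: 21.38
ee_pos: [501.2, -114.1, 74.8]
orientation: [-1.194, 1.232, -1.232]
ft_force: [0.2, -0.2, 0.4]
width: 0.5
```

Call:
arm_command(targets=[[0,1,0,0],[0,1,0,0],[0,0,0,0],[0,0,0,0]])

```text
t: 21.72
ee_pos: [501.3, -114.2, 72.9]
orientation: [-1.194, 1.232, -1.232]
ft_force: [-0.2, -1.0, -0.3]
width: 0.7
```

```bash
python3 - <<'E'
from h import *
s=get_image('scene')
cv2.imwrite('pics/c10.png',cv2.resize(s[160:240,200:300],(750,600),interpolation=cv2.INTER_CUBIC))
E
```

View pics/c10.png

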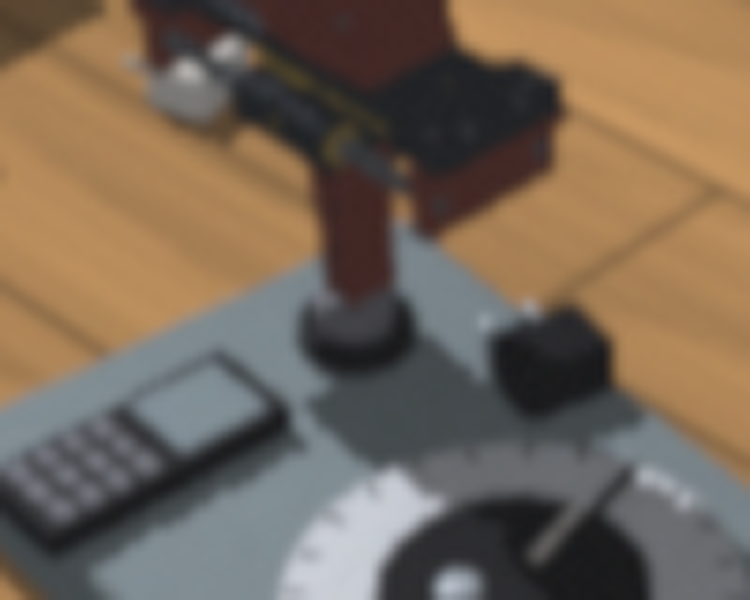

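The tip is right over the button at crop (360,300) and a few mm above it, and the gripper body clears the adapter. I'll keep lowering.

Call:
arm_command(targets=[[0,1,0,0],[0,1,0,0],[0,0,0,0],[0,0,0,0]])

```text
t: 22.1
ee_pos: [501.2, -114.2, 70.9]
orientation: [-1.194, 1.232, -1.232]
ft_force: [-0.2, -0.7, -0.4]
width: 0.3
```

Call:
arm_command(targets=[[0,1,0,0],[0,1,0,0],[0,0,0,0],[0,0,0,0]])

```text
t: 22.43
ee_pos: [501.2, -114.2, 68.9]
orientation: [-1.194, 1.232, -1.232]
ft_force: [-0.2, -0.9, 0.6]
width: 0.6
```

Call:
arm_command(targets=[[0,1,0,0],[0,1,0,0],[0,0,0,0],[0,0,0,0]])

```text
t: 22.77
ee_pos: [501.4, -114.2, 67.0]
orientation: [-1.194, 1.232, -1.232]
ft_force: [-0.7, 0.1, 2.2]
width: 0.5
```

Contact has begun. Pressing on.

Call:
arm_command(targets=[[0,1,0,0],[0,1,0,0],[0,0,0,0],[0,0,0,0]])

```text
t: 23.1
ee_pos: [501.3, -114.2, 65.0]
orientation: [-1.194, 1.232, -1.232]
ft_force: [-0.8, 0.5, 3.2]
width: 0.4
```

Call:
arm_command(targets=[[0,1,0,0],[0,1,0,0],[0,0,0,0],[0,0,0,0]])

```text
t: 23.43
ee_pos: [501.4, -114.2, 63.0]
orientation: [-1.194, 1.232, -1.232]
ft_force: [-0.4, 0.9, 4.0]
width: 0.3
```

Call:
arm_command(targets=[[0,1,0,0],[0,0.5,0,0],[0,0,0,0],[0,0,0,0]])

```text
t: 23.77
ee_pos: [501.4, -114.2, 62.4]
orientation: [-1.194, 1.232, -1.232]
ft_force: [-4.1, 0.5, 16.2]
width: 0.6
```

Call:
arm_command(targets=[[0,0.4,0,0],[0,0,0,0],[0,0,0,0]])

```text
t: 24.02
ee_pos: [501.4, -114.2, 62.3]
orientation: [-1.194, 1.232, -1.232]
ft_force: [-5.7, 1.3, 20.4]
width: 0.4
```

Call:
arm_command(targets=[[0,-2,0,0],[0,-4,0,0],[0,-10,0,0],[0,-20,0,0],[0,-30,0,0],[0,-30,0,0],[0,-30,0,0],[20,0,0,0],[20,0,0,0],[20,0,0,0],[20,0,0,0],[20,0,0,0],[0,0,0,0],[0,0,0,0]])

```text
t: 25.18
ee_pos: [497.8, -214.5, 187.1]
orientation: [-1.193, 1.234, -1.233]
ft_force: [-0.6, -0.4, -0.8]
width: 0.5
```

```bash
python3 - <<'E'
from m2 import *
o,M=st()
s=get_image('scene');t=get_image('top')
c=(567.7,35.9); print('top',ang(t,'top',c),'scene',ang(s,'scene',c))
cv2.imwrite('pics/c11.png',cv2.resize(np.hstack([s[160:300,190:330],t[130:270,230:370]]),(800,400),interpolation=cv2.INTER_CUBIC))
E
```

```text
t 25.1833 p [ 497.8 -214.5  187.1] yaw -91.9 z-axis [ 0.999 -0.033 -0.   ] w 0.5 q [-0.43  0.34  1.84  0.    0.97  1.17] f [-0.6 -0.4 -0.8]
top [np.float64(192.1), np.float64(192.2), np.float64(191.4), np.float64(191.8)] scene [np.float64(190.5), np.float64(191.6), np.float64(191.8), np.float64(191.7)]
```

```bash
python3 -c "
from workcell import *
close_job()"
```

```text
the job is handed in; nothing more can be done
```

I set the dial and pressed and released the start button, then handed the job in about 25 s into the 54 s allowed. No verdict is reported, so the results below are my own checks.

- **Dial:** I pushed the peg clockwise with the fingers held loosely open around it (35 mm gap, peg 16 mm). The first push stopped about 4° short, so I gave it a second small push. After the button press, the index line measured 190.5–192.2° and the long line 191.4–191.8° across the two cameras. They agree within about 1°, or 1 mm. The wrist force I read at the pauses while turning was about 2 N at most.
- **Button:** Contact began at TCP height of about 68 mm, and the force rose to 4 N. It met a hard stop at 62.3 mm with 20 N, which means roughly 5.5–6 mm of travel. I then lifted well clear, and the wrist force went back to zero. I inferred both the full press and the release from force and height only.
- **Disagreements and slips:**
    - The fingertips appeared about 15 mm higher than the stated 17 mm reach implies, so I set heights by picture and force instead.
    - On the first approach I added up the moves wrong and went about 20 mm too low. There was no contact force, and I raised the arm at once.
    - The last picture was refused by the 12-picture limit. The final view was therefore checked by numbers only, and I didn't check by eye that the phones, chargers and other things hadn't moved.

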